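# Tighten the boom clamp of the examination magnifier with its ratchet lever

### The arm

A 6-joint arm with a two-finger parallel gripper is mounted at the origin on the work surface. World frame = base frame: x ahead of the robot, y to its left, z up, the work surface at z = 0. Lengths are in mm, angles in rad, forces in N, time in s.
With the tool pointing down it reaches from about 275 to 750 mm from the base axis. Payload 10.2 kg.
Tool frame: the origin (TCP) lies midway between the tips of the shut fingers; the grasp point (between the pads) lies 19 mm behind it (ctrl.tcp_to_grasp is the z of the grasp point in the tool frame, in mm); z points along the fingers, y is the direction in which the jaws open and shut (so a half turn about z gives the same grasp; the last joint's range is limited). The gripper opens to 85 mm and grips with 20 to 120 N. Pads are 22 mm wide; open, the fingers measure 114 mm over their backs; the gripper's body (76 mm by 85 mm) begins 54 mm behind the grasp point. The pads swing forward as they close: fully open they stand 13 mm farther back than shut.
Start: joints at [-1.451, 0.313, 1.498, -0, 1.331, -0.223], TCP at [176.453, -494.465, 208.694] pointing down, gripper open.
Joint ranges: [-2.94, 2.94], [-0.97, 2.17], [0.19, 2.56], [-1.23, 4.37], [0.02, 3.11], [-2.88, 2.88]. Speed limits (rad/s): [2.39, 2.39, 3.01, 3.14, 3.14, 3.14].

### API

Orientations are given as a unit quaternion [w, x, y, z].
In Python, from rig import sensors, capture, order, ctrl gives the robot as it stands. The module is installed in compiled form; this text tells all that it offers.
- The arm moves only by the tool play_rows, never from a script. Its argument "deltas" is a list of rows, each a list of 7 numbers: the shift along the world's x, y, z in units of 40 mm (1.0 is 40 mm), then the turn, a rotation vector about the world's x, y, z in units of 6 degrees (1.0 is 6 degrees), then the opening, from -1 (shut) to 1 (fully open). A call has 1 to 8 rows; each row shifts and turns the commanded pose from where the row before left it; what a row does not reach is not made up. A row lasts 1/12 s, in which the tool goes at most 41.7 mm and 7.16 degrees, less where a joint would pass 70% of its speed; a pose out of reach is approached as far as the arm can. A call is refused whole if a number of a shift passes 1 or a number of a turn 1, either way. A call with a gripper value outside its range is refused whole. The fingers move at their own pace and stop on an object; "squeeze" is the grip in N (left out, the last holds). Time passes only in rows, so rows that do not move let the fingers close. It gives the time, the measured TCP pose, the force and the opening at its end, in the units of the state.
- sensors.sense(): the state, without advancing time (a new reading comes with each control period).
- capture(name): name is "side" or "top" or "wrist"; returns a dict with "pixels" (480x640x3 uint8, red, green, blue), "z_map" (480x640 float32, mm along the optical axis (not along the pixel's ray), 0 where there is no reading), "fx", "fy", "cx", "cy" (pixels), "eye" and "rotation" of the camera in the world; the wrist camera has in their place "tool_from_camera" (4x4, takes a point from camera to tool coordinates, whose origin is the TCP and whose axes are the flange's). Camera axes: x right, y down, z forward; pixel columns grow to the right and rows downward; lengths in mm; the calibration is good to about 2 mm. A picture is of the moment at which its call begins: read the wrist's pose just before it.
- order.finish_job(): hands the job in, once; it reports no verdict.
The state is a dict: "time_s": time; "joints": joint angles; "dq": joint speeds; "tau": joint torques, N m; "eef_pos": TCP position; "ee_rot": TCP orientation; "force": force on the tool from outside, world axes, zero at the start; "wrist_torque": the same for the moment, N m; "grip_width": opening from 0.0 (shut) to 1.0 (fully open).
Only numpy, scipy, OpenCV 4.12 (cv2) and the standard library are available. Lean on these libraries where they do the work, as an engineer would, in place of code of your own. Each camera call takes 0.05 s, during which the arm holds its last target. There are 200 camera calls.

### The job

The clamp that holds the magnifier's boom on its stand is slack: tighten it fully with the orange clamping lever, turning it clockwise (looking down on the lever). The column stops the swing before the clamp is tight, so lift the lever off its serrations, swing it back, let it drop into the teeth again and turn on until the screw will go no further; leave the lever seated in its teeth. Do not shift the boom, whose lens has been set over the dish, and leave the other things on the desk as they are.

Things in the scene. Friction and masses are not known exactly. Their poses are not given: they have to be found in the camera images.
- stand: Magnifier stand, fixed. Origin: on the desk under the column's centre; front is -x. White foot 250 x 190 x 18 mm (x -180 to 70 mm). Steel column 30 mm in diameter at the origin, 500 mm high. Aluminium cross clamp at z 138 to 202 mm, x -68 to 30, y -28 to 28; the boom (20 mm bar along y) runs through it at x -45, z 170 mm.
- light_bar (a point): Centre of the blue light bar fixed on the column's top, over the clamp: 34 mm (x) x 280 mm (y) x 18 mm, 487 mm above the desk, 50 mm in front of the column's centre; axes as the stand's. A gripper held upright over the lever would meet it; one that leans back with the screw axis passes in front of it.
- clamp_axis (a point): Point on the clamp screw's axis at the underside of its toothed flange; does not move. z: along the axis, outward; it leans 30 degrees from vertical towards the stand's front. x: uphill, to the column. y: the stand's y. The clamp tightens clockwise seen from outside, i.e. negative about z.
- lever_grip (a point): Centre of the orange lever's grip, 75 mm from the screw axis and (lever seated) 52 mm along z above clamp_axis. x: outward along the lever, z: along the screw axis. Grip: bar 44 mm long radially, 15 wide, 14 thick, rising 15 degrees outward; then a 19 mm ball end at radius 97 mm. Inward: 13 mm neck, hub 41 mm in diameter, 46 mm high.
- clamp_screw (a joint): Turn of the clamp screw, rad: grows as it tightens (clockwise from outside); starts at 0.05 to 0.9; 2.5 = fully tight, a hard stop. Stays where it is left. Turning takes about 4 N at the grip. Lever's polar angle in the clamp_axis frame (from x towards y) = 2.18 - clamp_screw - clamp_index; the column stops the lever at about 0.25.
- clamp_index (a joint): Angle of the lever relative to the screw, rad, same sense (clockwise positive); within 0.05 of 0 at the start. It can change only while the lever is lifted; the 18 teeth give steps of 0.349 rad (20 degrees), with about 4 degrees of play.
- clamp_lift (a joint): Lift of the lever along the screw axis, m: 0 = seated in the teeth, clear of them from 0.005, stop at 0.012. A spring (about 10 N seated, 13 N at the stop, weight included) pushes it back. Let go between two teeth it rests on the tooth tips at about 0.0045 and drops in when it is turned on slowly.
- boom (a joint): Slide of the boom along the stand's y, m; it starts at -0.02 to 0.02 and must stay where it is. The boom is a 20 mm bar, its left end cap about 93 mm to +y of the column, the magnifier at the other end. It shifts if pushed with more than about 4 N.
- lens_center (a point): Centre of the magnifier's lens, on the boom's right end (-y of the stand): a horizontal ring 136 mm in diameter, 12 mm thick, at z = 170 mm.
- dish: Loose steel dish 150 x 100 x 20 mm on the desk below the magnifier; origin at the centre of its underside. Leave alone.
- spatula_pot: White ceramic pot, 92 mm in diameter and 85 mm high, full of wrapped spatulas that stand up to 165 mm; loose on the desk to the left (+y) of the stand; origin at the centre of its underside. Leave alone.
- gel_jar: Jar with a blue cap, 72 mm in diameter, 75 mm high; loose on the desk to the left of the stand; origin at the centre of its underside. Leave alone.
- mouse: White computer mouse, about 105 x 60 x 35 mm, loose on the desk to the right; origin at the centre of its underside. Leave alone.

How it is judged:
By the outcome, as a careful person would: the job done as asked, in the order asked, and still so for the second after the job is handed in, with the robot touching nothing.
It also fails if it takes over 48 s, if anything falls off the work surface, if the arm or the gripper's body presses on something with over 40 N, if the wrist force passes 120 N, or if a joint passes its speed limit or range.

## Working session

There is one attempt and no reset: what is moved stays moved. The work goes in short steps, Python scripts to look and compute and a tool call to move; the robot and the scene stay as the last step left them, time stands still between calls to the robot, and variables do not carry over. Pictures are saved under pics/ and viewed, about 8 in all and at most 12, crops included, and the job is handed in when it is done.

Besides the shell and the picture viewer there is one more tool, called after ">>>" by a JSON object that holds its "api" and its "payload", one argument or row to a line. play_rows: Moves the arm, as the interface text tells. Its arguments: {"type":"object","properties":{"deltas":{"type":"array","items":{"type":"array","items":{"type":"number"}}},"squeeze":{"type":"number"}},"required":["deltas"]}

```bash
mkdir -p pics; python3 - <<'E'
from rig import sensors,capture,order,ctrl
import cv2,numpy as np
print(sensors.sense(), ctrl.tcp_to_grasp)
for n in ("side","top"):
    c=capture(n); cv2.imwrite(f"pics/{n}0.png",c["pixels"][...,::-1]); np.savez(f"{n}0.npz",**c)
    print(n,c["fx"],c["cx"],c["cy"],c["eye"],np.round(c["rotation"],3).tolist())
E
```

```text
{'time_s': 0.0, 'joints': array([-1.45138885e+00,  3.13420892e-01,  1.49846349e+00, -8.60953162e-07,
        1.33098148e+00, -2.23395479e-01]), 'dq': array([ 2.77986409e-04,  2.88700761e-04,  5.11204485e-04,  5.84814090e-04,
       -9.54339931e-05, -9.91631284e-04]), 'tau': array([-6.53936877e-04, -4.12263465e+01, -2.59744692e+01, -1.91363843e-04,
        4.19836171e-03,  1.53812050e-05]), 'eef_pos': array([ 176.42231138, -494.16028147,  208.14004305]), 'ee_rot': array([-6.35769784e-04,  9.85346477e-01,  1.70563522e-01,  3.26673784e-05]), 'force': array([0.03822222, 0.31198774, 0.56021433]), 'wrist_torque': array([ 0.06373989,  0.04621113, -0.00313653]), 'grip_width': 0.9992048900617231} -18.700000000000003
side 543.1506543977621 319.02353093421505 232.27602422492453 [ 226.63967778 -798.54221663 1325.69966076] [-0.329, 0.928, -0.161, 0.063]
top 546.8766044133611 312.55283375289406 239.2535092030135 [ 377.3233328     9.56266516 1674.02853863] [-0.043, 0.711, -0.701, 0.046]
```

View pics/side0.png

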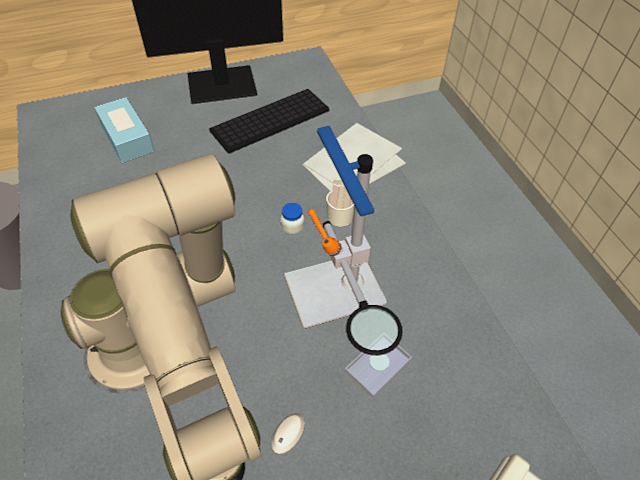

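View pics/top0.png

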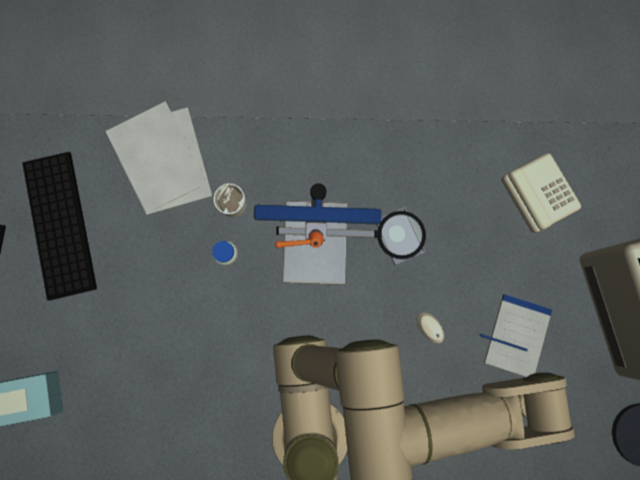

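The side view shows the orange hub near (330,246) with the lever running up-left to (312,212). The blue bar spans (322,130) to (370,212). The top view shows the bar at (255..381, 213), the hub at (316,239), the lever's ball end at (278,244), and the jar and pot on the left.

```bash
cat > h.py <<'E'
import numpy as np,cv2
from scipy.spatial.transform import Rotation as R
def quat(q): return R.from_quat(np.roll(np.asarray(q,float),-1))
def pts(c,mask,T=None):
    v,u=np.nonzero(mask&(c["z_map"]>0)); z=c["z_map"][v,u]
    p=np.c_[(u-c["cx"])/c["fx"]*z,(v-c["cy"])/c["fy"]*z,z]
    if T is not None: return p@T[:3,:3].T+T[:3,3]
    return quat(c["rotation"]).apply(p)+c["eye"]
def hsv(c,lo,hi): return cv2.inRange(cv2.cvtColor(np.ascontiguousarray(c["pixels"]),cv2.COLOR_RGB2HSV),lo,hi)>0
BLUE=((100,120,50),(125,255,255)); ORANGE=((5,170,100),(20,255,255))
def stand(c,T=None):
    p=pts(c,hsv(c,*BLUE),T); p=p[(p[:,2]>470)&(p[:,2]<515)]
    r=cv2.minAreaRect(p[:,:2].astype(np.float32)); return p,r
E
python3 - <<'E'
from h import *
for n in ("side","top"):
    c=dict(np.load(f"{n}0.npz"))
    p,r=stand(c); print(n,len(p),r,np.percentile(p[:,2],[5,50,95]))
    o=pts(c,hsv(c,*ORANGE)); o=o[(o[:,2]>100)&(o[:,2]<400)]
    print(len(o),o.min(0),o.max(0)); 
    f=o[np.argsort(o[:,1])]
    for k in range(0,len(f),max(1,len(f)//12)): print(np.round(f[k]))
E
```

```text
side 1409 ((589.33935546875, -7.380523681640625), (279.2808532714844, 51.53829574584961), 88.94816589355469) [488.56914007 494.28229478 497.22994255]
343 [532.51260364 -30.0007567  201.76241564] [579.28879065  96.36459252 259.31320192]
[556. -30. 229.]
[572. -24. 222.]
[562. -21. 232.]
[544. -18. 231.]
[540. -14. 232.]
[577. -11. 226.]
[558.  -2. 240.]
[550.  14. 241.]
[546.  31. 242.]
[543.  48. 240.]
[538.  63. 246.]
[540.  78. 252.]
[539.  91. 259.]
top 1827 ((592.2166137695312, -5.24200439453125), (276.195556640625, 50.03237533569336), 88.90718841552734) [492.02859864 495.88770007 499.84959606]
259 [537.81501007 -22.08945655 222.58872868] [581.10033593  98.53282244 268.82182286]
[559. -22. 227.]
[557. -16. 244.]
[557. -11. 243.]
[559.  -6. 248.]
[565.  -1. 243.]
[557.   5. 242.]
[557.  10. 238.]
[554.  20. 240.]
[549.  39. 241.]
[545.  57. 248.]
[541.  73. 252.]
[546.  85. 256.]
[540.  96. 258.]
```

```bash
cat >> h.py <<'E'
def frame(psi):
    ya=np.array([-np.sin(psi),np.cos(psi),0]); xs=np.array([np.cos(psi),np.sin(psi),0]); zs=np.array([0,0,1.])
    za=-.5*xs+np.sqrt(.75)*zs; xa=np.cross(ya,za); return np.c_[xa,ya,za],xs
def toolR(A,th):
    r=A@[np.cos(th),np.sin(th),0]; z=-A[:,2]; return np.c_[r,np.cross(z,r),z]
def rel(Ra,Rb): return (R.from_matrix(Rb)*R.from_matrix(Ra).inv()).as_rotvec(degrees=True)
E
python3 - <<'E'
from h import *
from rig import sensors
P=[]
for n in ("side","top"):
    c=dict(np.load(f"{n}0.npz")); p,r=stand(c)
    p=p[p[:,2]>490]; m=np.median(p[:,:2],0); q=p[abs(p[:,1]+6)>40]
    r=cv2.minAreaRect(q[:,:2].astype(np.float32)); k=np.polyfit(q[:,1],q[:,0],1); print(n,r,k)
psi=np.deg2rad(-1.0); A,xs=frame(psi)
s=sensors.sense(); R0=quat(s["ee_rot"]).as_matrix()
v=rel(R0,toolR(A,1.7)); print(v, [470,40,380]-s["eef_pos"])
c=dict(np.load("top0.npz"))
E
```

```text
side ((579.4137573242188, -7.2094879150390625), (279.2156982421875, 32.4698486328125), 89.15886688232422) [1.79310236e-02 5.79184138e+02]
top ((583.2927856445312, -5.0766448974609375), (276.1937561035156, 32.325740814208984), 88.8714370727539) [1.81941797e-02 5.82798047e+02]
[-20.55527611 -25.03203768  74.87846431] [293.58084139 534.19854624 171.80626931]
```

>>> {"api": "play_rows", "payload": {
  "deltas": [
    [0.306,0.557,0.179,-0.143,-0.174,0.52,1],
    [0.306,0.557,0.179,-0.143,-0.174,0.52,1],
    [0.306,0.557,0.179,-0.143,-0.174,0.52,1],
    [0.306,0.557,0.179,-0.143,-0.174,0.52,1],
    [0.306,0.557,0.179,-0.143,-0.174,0.52,1],
    [0.306,0.557,0.179,-0.143,-0.174,0.52,1],
    [0.306,0.557,0.179,-0.143,-0.174,0.52,1],
    [0.306,0.557,0.179,-0.143,-0.174,0.52,1]
  ]
}}

```text
time_s: 0.77
eef_pos: [274.7, -314.9, 266.1]
ee_rot: [0.071, 0.92, 0.38, 0.061]
force: [1.2, -0.5, -0.1]
grip_width: 1.003
```

>>> {"api": "play_rows", "payload": {
  "deltas": [
    [0.306,0.557,0.179,-0.143,-0.174,0.52,1],
    [0.306,0.557,0.179,-0.143,-0.174,0.52,1],
    [0.306,0.557,0.179,-0.143,-0.174,0.52,1],
    [0.306,0.557,0.179,-0.143,-0.174,0.52,1],
    [0.306,0.557,0.179,-0.143,-0.174,0.52,1],
    [0.306,0.557,0.179,-0.143,-0.174,0.52,1],
    [0.306,0.557,0.179,-0.143,-0.174,0.52,1],
    [0.306,0.557,0.179,-0.143,-0.174,0.52,1]
  ]
}}

```text
time_s: 1.43
eef_pos: [372.5, -136.7, 323.5]
ee_rot: [0.138, 0.804, 0.566, 0.119]
force: [0.5, -1.3, -0.1]
grip_width: 0.997
```

>>> {"api": "play_rows", "payload": {
  "deltas": [
    [0.306,0.557,0.179,-0.143,-0.174,0.52,1],
    [0.306,0.557,0.179,-0.143,-0.174,0.52,1],
    [0.306,0.557,0.179,-0.143,-0.174,0.52,1],
    [0.306,0.557,0.179,-0.143,-0.174,0.52,1],
    [0.306,0.557,0.179,-0.143,-0.174,0.52,1],
    [0.306,0.557,0.179,-0.143,-0.174,0.52,1],
    [0.306,0.557,0.179,-0.143,-0.174,0.52,1],
    [0.306,0.557,0.179,-0.143,-0.174,0.52,1]
  ]
}}

```text
time_s: 2.1
eef_pos: [470.5, 41.7, 380.7]
ee_rot: [0.197, 0.642, 0.721, 0.17]
force: [-0.0, -0.8, -0.2]
grip_width: 1.004
```

```bash
cat >> h.py <<'E'
def wrist(name):
    from rig import sensors,capture
    s=sensors.sense(); c=capture("wrist"); T=np.eye(4); T[:3,:3]=quat(s["ee_rot"]).as_matrix(); T[:3,3]=s["eef_pos"]
    T=T@np.asarray(c["tool_from_camera"]); cv2.imwrite(f"pics/{name}.png",c["pixels"][...,::-1]); return s,c,T
PSI=np.deg2rad(-1.03)
E
python3 - <<'E'
from h import *
s,c,T=wrist("w1"); print(s["joints"],np.round(c["tool_from_camera"],2))
A,xs=frame(PSI)
o=pts(c,hsv(c,*ORANGE),T); np.save("o1.npy",o); q=o@A
print(len(o),q.min(0),q.max(0))
b=np.digitize(q[:,1],np.arange(-40,120,10))
for k in np.unique(b):
    g=q[b==k]; print(-45+10*k,len(g),np.round(np.r_[g[:,0].min(),g[:,0].max(),np.percentile(g[:,2],[5,50,95])],1))
E
```

```text
[-0.22393563 -0.1980225   1.69752682  0.11495786  1.12798063 -0.36086823] [[   0.     -0.95   -0.32   81.91]
 [   1.      0.      0.     -0.23]
 [  -0.     -0.32    0.95 -164.7 ]
 [   0.      0.      0.      1.  ]]
2614 [ 578.92006443   -2.12287958 -358.04198559] [617.75569185 111.66614839 -43.82138055]
-5 18 [589.9 612.2 -83.2 -69.3 -67.8]
5 234 [581.9 613.4 -82.4 -68.7 -65.4]
15 524 [578.9 612.3 -88.8 -72.4 -67.8]
25 305 [ 580.4  607.1 -103.7  -73.1  -68.5]
35 183 [ 587.1  605.6 -143.8  -67.5  -65.2]
45 124 [589.  602.9 -67.  -64.3 -62.4]
55 132 [589.6 599.6 -65.1 -61.6 -59.5]
65 156 [588.7 600.1 -61.4 -58.2 -56.2]
75 194 [588.3 617.8 -60.  -55.7 -53.7]
85 201 [588.4 617.2 -56.2 -53.  -51.1]
95 208 [588.2 601.  -53.1 -49.6 -45.9]
105 300 [ 587.2  603.7 -135.7  -48.   -45.3]
115 35 [ 588.5  602.5 -137.8 -133.9  -51.3]
```

View pics/w1.png

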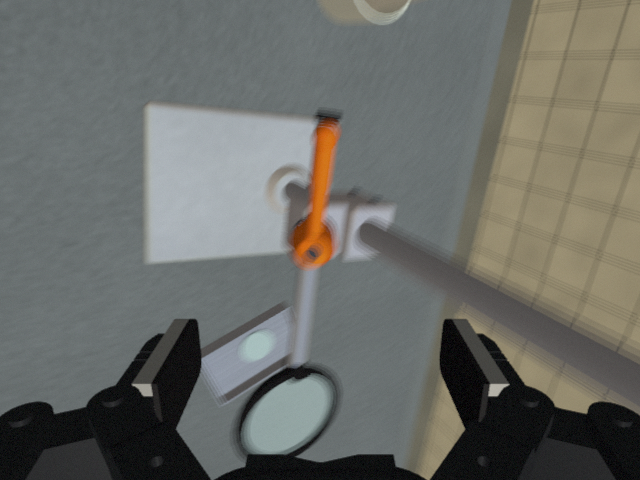

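The picture is blurred because the arm was still settling; the hub shows at (312,243) and the ball end at (327,128). I'll let it settle and shoot again.

>>> {"api": "play_rows", "payload": {
  "deltas": [
    [0,0,0,0,0,0,1],
    [0,0,0,0,0,0,1],
    [0,0,0,0,0,0,1],
    [0,0,0,0,0,0,1]
  ]
}}

```text
time_s: 2.48
eef_pos: [469.9, 39.5, 380.2]
ee_rot: [0.197, 0.644, 0.719, 0.169]
force: [-0.3, 0.9, -0.2]
grip_width: 1.0
```

```bash
python3 - <<'E'
from h import *
s,c,T=wrist("w2"); print(s["eef_pos"],s["ee_rot"])
A,xs=frame(PSI)
o=pts(c,hsv(c,*ORANGE),T); np.save("o2.npy",o); q=o@A; q=q[q[:,2]>-110]
b=np.digitize(q[:,1],np.arange(-40,120,10))
for k in np.unique(b):
    g=q[b==k]; print(-45+10*k,len(g),np.round(np.r_[g[:,0].min(),g[:,0].max(),np.percentile(g[:,0],50),np.percentile(g[:,2],[5,50,95])],1))
E
```

```text
[469.94450153  39.47615062 380.24571265] [0.19658053 0.64432499 0.71941397 0.16924817]
-15 2 [582.9 586.7 584.8 -83.  -82.3 -81.6]
-5 217 [575.6 611.7 592.6 -81.8 -69.  -67.5]
5 359 [573.6 612.6 587.7 -83.7 -69.3 -67.3]
15 613 [574.9 611.8 593.  -86.3 -72.3 -67.7]
25 274 [580.1 607.2 593.  -94.  -72.1 -68.1]
35 164 [587.  599.6 592.9 -70.3 -67.5 -65.3]
45 170 [586.7 599.  592.7 -67.7 -64.7 -62.3]
55 176 [586.6 598.6 592.5 -64.9 -62.  -59.8]
65 213 [585.4 599.4 592.3 -61.2 -58.5 -56.6]
75 230 [585.2 599.2 592.1 -58.7 -55.8 -53.9]
85 250 [585.  599.1 592.  -56.5 -53.2 -51.2]
95 272 [583.2 600.2 591.8 -53.1 -49.8 -46. ]
105 318 [583.  600.6 591.8 -51.7 -47.8 -45.3]
115 10 [590.5 594.2 592.  -53.3 -51.9 -50.7]
```

View pics/w2.png

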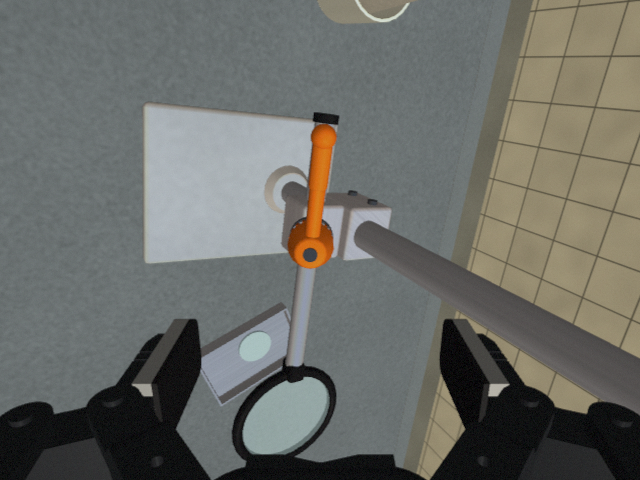

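The hub is at (311,245) and the ball end at (324,136), with the lever almost parallel to the boom. In clamp-frame axes (origin at the world origin) this puts the screw axis at about (593, 5.5), h0 = -113.7 and θ ≈ 1.58. That agrees with the light bar's centre and the hub height.

```bash
cat >> h.py <<'E'
AX=np.array([593,5.5,-113.7]); A,XS=frame(PSI)
def tcp(th,h=52,r=75): return A@(AX+[r*np.cos(th),r*np.sin(th),h-18.7])
def th_now(s):
    q=A.T@s["eef_pos"]-AX; x=A.T@quat(s["ee_rot"]).as_matrix()[:,0]
    f=A.T@s["force"]; t=np.arctan2(q[1],q[0])
    return dict(th_pos=round(t,3),r=round(np.hypot(*q[:2]),1),h=round(q[2]+18.7,1),th_rot=round(np.arctan2(x[1],x[0]),3),F_rad=round(f[0]*np.cos(t)+f[1]*np.sin(t),1),F_ccw=round(-f[0]*np.sin(t)+f[1]*np.cos(t),1),F_ax=round(f[2],1),t=s["time_s"],w=round(s["grip_width"],3))
def go(s,th,h=52,r=75):
    v=rel(quat(s["ee_rot"]).as_matrix(),toolR(A,th))/6; d=(tcp(th,h,r)-s["eef_pos"])/40
    return np.round(d,3),np.round(v,3)
def arc(t0,t1,n,h=52,r=75):
    a=np.linspace(t0,t1,n+1); p=np.array([tcp(x,h,r) for x in a])
    w=A[:,2]*np.rad2deg((t1-t0)/n)/6
    for d in np.diff(p,axis=0)/40: print(np.round(np.r_[d,w],3).tolist())
E
python3 - <<'E'
from h import *
from rig import sensors
s=sensors.sense(); print(th_now(s)); print(go(s,1.583,112)); print(tcp(1.583,112),tcp(1.583)); print(A[:,2])
E
```

```text
{'th_pos': np.float64(1.488), 'r': np.float64(42.6), 'h': np.float64(227.2), 'th_rot': np.float64(1.699), 'F_rad': np.float64(-0.2), 'F_ccw': np.float64(-0.7), 'F_ax': np.float64(0.5), 't': 2.5333, 'w': 1.001}
(array([ 1.358,  0.79 , -2.549]), array([ 0.562,  0.003, -0.956]))
[524.32289378  71.08071243 278.37545538] [554.31804638  70.54143474 226.41393115]
[-0.49991921  0.00898796  0.8660254 ]
```

>>> {"api": "play_rows", "payload": {
  "deltas": [
    [0.272,0.158,-0.51,0.112,0,-0.191,1],
    [0.272,0.158,-0.51,0.112,0,-0.191,1],
    [0.272,0.158,-0.51,0.112,0,-0.191,1],
    [0.272,0.158,-0.51,0.112,0,-0.191,1],
    [0.272,0.158,-0.51,0.112,0,-0.191,1],
    [0,0,0,0,0,0,1],
    [0,0,0,0,0,0,1],
    [0,0,0,0,0,0,1]
  ]
}}

```text
time_s: 3.2
eef_pos: [524.7, 71.3, 279.9]
ee_rot: [0.187, 0.684, 0.681, 0.181]
force: [0.5, -0.1, -0.2]
grip_width: 0.999
```

```bash
python3 - <<'E'
from h import *
s,c,T=wrist("w3"); print(th_now(s))
o=pts(c,hsv(c,*ORANGE),T); q=o@A-AX; q=q[q[:,2]>20]
b=np.digitize(q[:,1],np.arange(-30,120,10))
for k in np.unique(b):
    g=q[b==k]; print(-35+10*k,len(g),np.round(np.r_[g[:,1].min(),g[:,1].max(),g[:,0].min(),g[:,0].max(),np.percentile(g[:,2],[5,50,95])],1))
E
```

```text
{'th_pos': np.float64(1.569), 'r': np.float64(75.2), 'h': np.float64(113.1), 'th_rot': np.float64(1.585), 'F_rad': np.float64(-0.1), 'F_ccw': np.float64(-0.3), 'F_ax': np.float64(-0.4), 't': 3.2, 'w': 0.999}
-15 87 [-13.9 -10.   -8.4  10.7  44.   44.8  45.5]
-5 403 [-10.   -0.1 -18.5  20.5  32.7  44.9  46.1]
5 1023 [  0.   10.  -18.8  20.5  28.5  43.6  46.2]
15 1019 [ 10.   19.9 -16.1  17.8  22.6  35.8  44.6]
25 267 [20.  30.  -6.2  6.8 42.  45.1 47.1]
35 288 [30.  39.9 -6.2  6.7 43.9 47.8 49.9]
45 298 [40.  50.  -6.2  6.4 47.2 50.6 52.6]
55 314 [50.  60.  -7.2  6.9 50.6 53.8 56. ]
65 415 [60.  70.  -7.8  6.9 53.3 56.7 58.6]
75 445 [70.  80.  -7.7  6.5 55.7 59.4 61.3]
85 447 [80.  90.  -7.7  6.2 58.8 61.9 64.4]
95 634 [ 90.  100.  -10.1   7.7  62.7  66.5  68.4]
105 383 [100.  105.6  -9.1   7.   60.2  63.9  66.7]
```

View pics/w3.png

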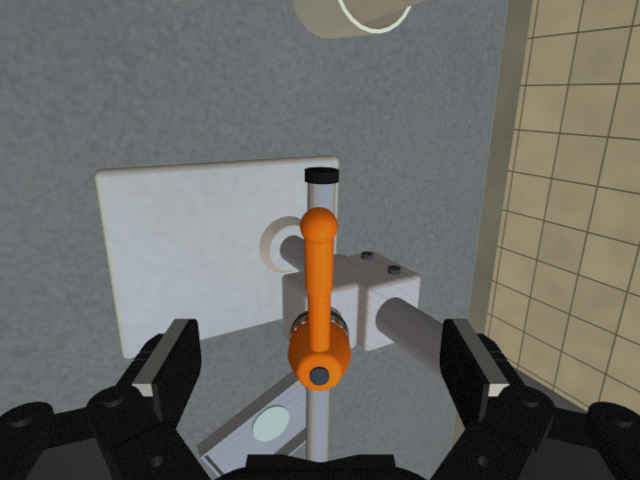

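The lever is centred between the jaws (ball end (319,225), hub (319,365)) and the measurements match the model. Descend and grip.

>>> {"api": "play_rows", "payload": {
  "deltas": [
    [0.185,-0.005,-0.334,0,0,0,1],
    [0.185,-0.005,-0.334,0,0,0,1],
    [0.185,-0.005,-0.334,0,0,0,1],
    [0.185,-0.005,-0.334,0,0,0,1],
    [0,0,0,0,0,0,1],
    [0,0,0,0,0,0,1]
  ],
  "squeeze": 40
}}

```text
time_s: 3.75
eef_pos: [554.2, 70.7, 226.0]
ee_rot: [0.186, 0.684, 0.681, 0.181]
force: [-0.5, 0.4, 0.5]
grip_width: 0.999
```

>>> {"api": "play_rows", "payload": {
  "deltas": [
    [0,0,0,0,0,0,-1],
    [0,0,0,0,0,0,-1],
    [0,0,0,0,0,0,-1],
    [0,0,0,0,0,0,-1],
    [0,0,0,0,0,0,-1],
    [0,0,0,0,0,0,-1],
    [0,0,0,0,0,0,-1],
    [0,0,0,0,0,0,-1]
  ],
  "squeeze": 40
}}

```text
time_s: 4.42
eef_pos: [554.5, 71.2, 225.5]
ee_rot: [0.186, 0.684, 0.682, 0.181]
force: [0.1, 1.6, 3.4]
grip_width: 0.155
```

```bash
python3 - <<'E'
from h import *
from rig import sensors
s=sensors.sense(); print(th_now(s)); arc(1.58,1.0,12)
E
```

```text
{'th_pos': np.float64(1.587), 'r': np.float64(75.7), 'h': np.float64(51.2), 'th_rot': np.float64(1.585), 'F_rad': np.float64(1.6), 'F_ccw': np.float64(-1.8), 'F_ax': np.float64(2.9), 't': 4.4167, 'w': 0.155}
[0.078, -0.003, 0.045, 0.231, -0.004, -0.4]
[0.078, -0.007, 0.045, 0.231, -0.004, -0.4]
[0.078, -0.011, 0.045, 0.231, -0.004, -0.4]
[0.077, -0.016, 0.045, 0.231, -0.004, -0.4]
[0.076, -0.02, 0.044, 0.231, -0.004, -0.4]
[0.075, -0.024, 0.044, 0.231, -0.004, -0.4]
[0.074, -0.029, 0.043, 0.231, -0.004, -0.4]
[0.073, -0.033, 0.043, 0.231, -0.004, -0.4]
[0.072, -0.037, 0.042, 0.231, -0.004, -0.4]
[0.07, -0.041, 0.041, 0.231, -0.004, -0.4]
[0.068, -0.045, 0.04, 0.231, -0.004, -0.4]
[0.066, -0.048, 0.039, 0.231, -0.004, -0.4]
```

>>> {"api": "play_rows", "payload": {
  "deltas": [
    [0.078,-0.003,0.045,0.231,-0.004,-0.4,-1],
    [0.078,-0.007,0.045,0.231,-0.004,-0.4,-1],
    [0.078,-0.011,0.045,0.231,-0.004,-0.4,-1],
    [0.077,-0.016,0.045,0.231,-0.004,-0.4,-1]
  ]
}}

```text
time_s: 4.75
eef_pos: [566.7, 70.0, 232.5]
ee_rot: [0.167, 0.747, 0.612, 0.198]
force: [-1.4, 3.7, 3.1]
grip_width: 0.154
```

>>> {"api": "play_rows", "payload": {
  "deltas": [
    [0.076,-0.02,0.044,0.231,-0.004,-0.4,-1],
    [0.075,-0.024,0.044,0.231,-0.004,-0.4,-1],
    [0.074,-0.029,0.043,0.231,-0.004,-0.4,-1],
    [0.073,-0.033,0.043,0.231,-0.004,-0.4,-1],
    [0.072,-0.037,0.042,0.231,-0.004,-0.4,-1],
    [0.07,-0.041,0.041,0.231,-0.004,-0.4,-1],
    [0.068,-0.045,0.04,0.231,-0.004,-0.4,-1],
    [0.066,-0.048,0.039,0.231,-0.004,-0.4,-1]
  ]
}}

```text
time_s: 5.42
eef_pos: [590.1, 59.1, 246.6]
ee_rot: [0.126, 0.851, 0.456, 0.227]
force: [0.7, 4.7, 4.1]
grip_width: 0.157
```

>>> {"api": "play_rows", "payload": {
  "deltas": [
    [0,0,0,0,0,0,-1],
    [0,0,0,0,0,0,-1]
  ]
}}

```text
time_s: 5.58
eef_pos: [590.2, 59.0, 246.6]
ee_rot: [0.127, 0.85, 0.458, 0.227]
force: [1.6, 4.4, 5.0]
grip_width: 0.158
```

```bash
python3 - <<'E'
from h import *
from rig import sensors
s=sensors.sense(); print(th_now(s),s["joints"]); print(A[:,2]*10/40)
E
```

```text
{'th_pos': np.float64(1.008), 'r': np.float64(75.8), 'h': np.float64(51.5), 'th_rot': np.float64(1.006), 'F_rad': np.float64(5.8), 'F_ccw': np.float64(-0.9), 'F_ax': np.float64(3.5), 't': 5.5833, 'w': 0.158} [-0.12358113  0.15672346  1.69579687  0.07790633  0.7663566   0.41770657]
[-0.1249798   0.00224699  0.21650635]
```

Turned about 0.58 rad. Now lift 9 mm along the axis.

>>> {"api": "play_rows", "payload": {
  "deltas": [
    [-0.037,0.001,0.065,0,0,0,-1],
    [-0.038,0,0.065,0,0,0,-1],
    [-0.037,0.001,0.065,0,0,0,-1],
    [0,0,0,0,0,0,-1],
    [0,0,0,0,0,0,-1],
    [0,0,0,0,0,0,-1]
  ]
}}

```text
time_s: 6.08
eef_pos: [584.9, 58.0, 252.1]
ee_rot: [0.127, 0.851, 0.458, 0.225]
force: [8.7, -1.7, -8.9]
grip_width: 0.155
```

```bash
python3 - <<'E'
from h import *
from rig import sensors
s=sensors.sense(); print(th_now(s)); arc(1.007,2.403,24)
s,c,T=wrist("w4")
o=pts(c,hsv(c,*ORANGE),T); q=o@A-AX; q=q[(q[:,2]>20)&(np.hypot(q[:,0],q[:,1])<18)]; print("hub top",np.percentile(q[:,2],[50,80,90,95]))
E
```

```text
{'th_pos': np.float64(1.021), 'r': np.float64(73.8), 'h': np.float64(58.8), 'th_rot': np.float64(1.005), 'F_rad': np.float64(0.2), 'F_ccw': np.float64(-3.4), 'F_ax': np.float64(-12.1), 't': 6.0833, 'w': 0.155}
[-0.08, 0.057, -0.047, -0.278, 0.005, 0.481]
[-0.083, 0.052, -0.048, -0.278, 0.005, 0.481]
[-0.085, 0.046, -0.05, -0.278, 0.005, 0.481]
[-0.088, 0.04, -0.051, -0.278, 0.005, 0.481]
[-0.09, 0.034, -0.052, -0.278, 0.005, 0.481]
[-0.091, 0.028, -0.053, -0.278, 0.005, 0.481]
[-0.092, 0.022, -0.054, -0.278, 0.005, 0.481]
[-0.093, 0.016, -0.054, -0.278, 0.005, 0.481]
[-0.094, 0.009, -0.054, -0.278, 0.005, 0.481]
[-0.094, 0.003, -0.055, -0.278, 0.005, 0.481]
[-0.094, -0.003, -0.054, -0.278, 0.005, 0.481]
[-0.094, -0.01, -0.054, -0.278, 0.005, 0.481]
[-0.093, -0.016, -0.054, -0.278, 0.005, 0.481]
[-0.093, -0.022, -0.053, -0.278, 0.005, 0.481]
[-0.091, -0.028, -0.052, -0.278, 0.005, 0.481]
[-0.09, -0.035, -0.051, -0.278, 0.005, 0.481]
[-0.088, -0.04, -0.05, -0.278, 0.005, 0.481]
[-0.086, -0.046, -0.049, -0.278, 0.005, 0.481]
[-0.083, -0.052, -0.048, -0.278, 0.005, 0.481]
[-0.081, -0.057, -0.046, -0.278, 0.005, 0.481]
[-0.078, -0.063, -0.044, -0.278, 0.005, 0.481]
[-0.074, -0.068, -0.042, -0.278, 0.005, 0.481]
[-0.071, -0.073, -0.04, -0.278, 0.005, 0.481]
[-0.067, -0.077, -0.038, -0.278, 0.005, 0.481]
hub top [48.6080583  49.89579967 50.27411889 50.57846549]
```

>>> {"api": "play_rows", "payload": {
  "deltas": [
    [0,0,0,0,0,0,-1],
    [-0.019,0,0.0325,0,0,0,-1],
    [-0.019,0,0.0325,0,0,0,-1],
    [0,0,0,0,0,0,-1],
    [0,0,0,0,0,0,-1],
    [0,0,0,0,0,0,-1]
  ],
  "squeeze": 70
}}

```text
time_s: 6.63
eef_pos: [583.3, 57.9, 254.5]
ee_rot: [0.127, 0.851, 0.458, 0.225]
force: [8.2, -2.2, -8.8]
grip_width: 0.142
```

```bash
python3 - <<'E'
from h import *
s,c,T=wrist("w5"); print(th_now(s))
o=pts(c,hsv(c,*ORANGE),T); q=o@A-AX; q=q[(q[:,2]>20)&(np.hypot(q[:,0],q[:,1])<18)]; print("hub top",np.percentile(q[:,2],[50,80,90,95]))
E
```

```text
{'th_pos': np.float64(1.023), 'r': np.float64(73.7), 'h': np.float64(61.7), 'th_rot': np.float64(1.005), 'F_rad': np.float64(-0.3), 'F_ccw': np.float64(-3.4), 'F_ax': np.float64(-11.8), 't': 6.6333, 'w': 0.142}
hub top [51.42415248 52.52180905 52.89564112 53.18905942]
```

View pics/w5.png

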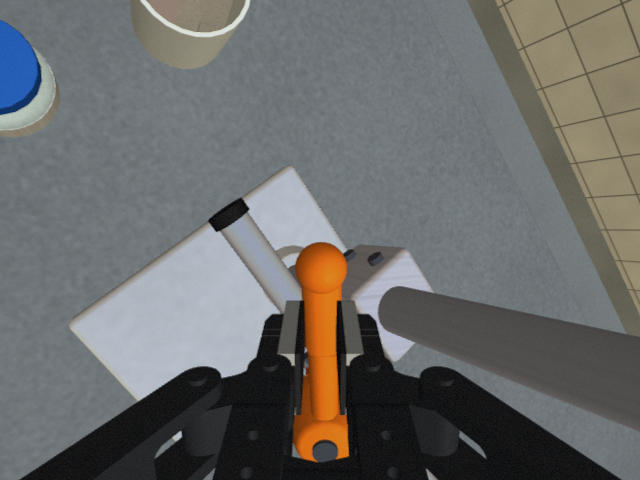

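The lever is gripped with the ball end at (322,270), and the hub rose with it by about 7 mm, clear of the teeth. Lift another 1.5 mm and swing back 4 teeth.

>>> {"api": "play_rows", "payload": {
  "deltas": [
    [-0.019,0,0.032,0,0,0,-1],
    [-0.08,0.057,-0.047,-0.278,0.005,0.481,-1],
    [-0.083,0.052,-0.048,-0.278,0.005,0.481,-1],
    [-0.085,0.046,-0.05,-0.278,0.005,0.481,-1],
    [-0.088,0.04,-0.051,-0.278,0.005,0.481,-1],
    [-0.09,0.034,-0.052,-0.278,0.005,0.481,-1],
    [-0.091,0.028,-0.053,-0.278,0.005,0.481,-1]
  ]
}}

```text
time_s: 7.27
eef_pos: [561.7, 68.0, 243.6]
ee_rot: [0.164, 0.757, 0.6, 0.199]
force: [7.8, -4.4, -8.9]
grip_width: 0.139
```

```bash
python3 - <<'E'
from h import *
from rig import sensors
s=sensors.sense(); print(th_now(s))
E
```

```text
{'th_pos': np.float64(1.379), 'r': np.float64(73.9), 'h': np.float64(63.2), 'th_rot': np.float64(1.358), 'F_rad': np.float64(-3.7), 'F_ccw': np.float64(-3.2), 'F_ax': np.float64(-11.7), 't': 7.2667, 'w': 0.139}
```

>>> {"api": "play_rows", "payload": {
  "deltas": [
    [-0.092,0.022,-0.054,-0.278,0.005,0.481,-1],
    [-0.093,0.016,-0.054,-0.278,0.005,0.481,-1],
    [-0.094,0.009,-0.054,-0.278,0.005,0.481,-1],
    [-0.094,0.003,-0.055,-0.278,0.005,0.481,-1],
    [-0.094,-0.003,-0.054,-0.278,0.005,0.481,-1],
    [-0.094,-0.01,-0.054,-0.278,0.005,0.481,-1],
    [-0.093,-0.016,-0.054,-0.278,0.005,0.481,-1],
    [-0.093,-0.022,-0.053,-0.278,0.005,0.481,-1]
  ]
}}

```text
time_s: 7.93
eef_pos: [532.1, 67.6, 226.8]
ee_rot: [0.206, 0.599, 0.758, 0.156]
force: [9.6, -7.0, -9.3]
grip_width: 0.141
```

>>> {"api": "play_rows", "payload": {
  "deltas": [
    [-0.091,-0.028,-0.052,-0.278,0.005,0.481,-1],
    [-0.09,-0.035,-0.051,-0.278,0.005,0.481,-1],
    [-0.088,-0.04,-0.05,-0.278,0.005,0.481,-1],
    [-0.086,-0.046,-0.049,-0.278,0.005,0.481,-1]
  ]
}}

```text
time_s: 8.27
eef_pos: [518.2, 61.6, 219.1]
ee_rot: [0.223, 0.507, 0.822, 0.131]
force: [11.0, -7.5, -8.7]
grip_width: 0.139
```

>>> {"api": "play_rows", "payload": {
  "deltas": [
    [-0.083,-0.052,-0.048,-0.278,0.005,0.481,-1],
    [-0.081,-0.057,-0.046,-0.278,0.005,0.481,-1],
    [-0.078,-0.063,-0.044,-0.278,0.005,0.481,-1],
    [-0.074,-0.068,-0.042,-0.278,0.005,0.481,-1],
    [-0.071,-0.073,-0.04,-0.278,0.005,0.481,-1],
    [-0.067,-0.077,-0.038,-0.278,0.005,0.481,-1],
    [0,0,0,0,0,0,-1],
    [0,0,0,0,0,0,-1]
  ]
}}

```text
time_s: 8.93
eef_pos: [500.4, 46.0, 209.4]
ee_rot: [0.243, 0.358, 0.897, 0.091]
force: [12.6, -5.9, -7.1]
grip_width: 0.139
```

```bash
python3 - <<'E'
from h import *
s,c,T=wrist("w6"); print(th_now(s),s["joints"])
o=pts(c,hsv(c,*ORANGE),T); q=o@A-AX; q=q[(q[:,2]>20)&(np.hypot(q[:,0],q[:,1])<18)]; print("hub top",np.percentile(q[:,2],[50,80,90,95]))
E
```

```text
{'th_pos': np.float64(2.415), 'r': np.float64(74.5), 'h': np.float64(64.0), 'th_rot': np.float64(2.401), 'F_rad': np.float64(-9.3), 'F_ccw': np.float64(-0.7), 'F_ax': np.float64(-12.5), 't': 8.9333, 'w': 0.139} [-0.18987367 -0.01306196  1.98256041  0.13784302  0.65796484 -1.0889769 ]
hub top [55.09908672 56.28825057 56.68316522 56.94340109]
```

>>> {"api": "play_rows", "payload": {
  "deltas": [
    [0.041,-0.001,-0.07,0,0,0,-1],
    [0.041,-0.001,-0.07,0,0,0,-1],
    [0.041,-0.001,-0.07,0,0,0,-1],
    [0.041,-0.001,-0.071,0,0,0,-1],
    [0,0,0,0,0,0,-1],
    [0,0,0,0,0,0,-1]
  ]
}}

```text
time_s: 9.48
eef_pos: [506.2, 46.8, 198.2]
ee_rot: [0.242, 0.358, 0.897, 0.091]
force: [-0.3, -3.4, -1.2]
grip_width: 0.14
```

```bash
python3 - <<'E'
from h import *
s,c,T=wrist("w7"); print(th_now(s))
o=pts(c,hsv(c,*ORANGE),T); q=o@A-AX; q=q[(q[:,2]>20)&(np.hypot(q[:,0],q[:,1])<18)]; print("hub top",np.percentile(q[:,2],[50,80,90,95]))
arc(2.403,1.0,28)
E
```

```text
{'th_pos': np.float64(2.412), 'r': np.float64(75.6), 'h': np.float64(51.4), 'th_rot': np.float64(2.401), 'F_rad': np.float64(-1.7), 'F_ccw': np.float64(3.1), 'F_ax': np.float64(-1.0), 't': 9.4833, 'w': 0.14}
hub top [44.03101835 45.3776275  45.78626772 46.10678012]
[0.057, 0.067, 0.032, 0.239, -0.004, -0.414]
[0.06, 0.063, 0.034, 0.239, -0.004, -0.414]
[0.063, 0.06, 0.036, 0.239, -0.004, -0.414]
[0.065, 0.056, 0.037, 0.239, -0.004, -0.414]
[0.068, 0.052, 0.039, 0.239, -0.004, -0.414]
[0.07, 0.048, 0.04, 0.239, -0.004, -0.414]
[0.072, 0.044, 0.041, 0.239, -0.004, -0.414]
[0.074, 0.04, 0.042, 0.239, -0.004, -0.414]
[0.075, 0.036, 0.043, 0.239, -0.004, -0.414]
[0.077, 0.031, 0.044, 0.239, -0.004, -0.414]
[0.078, 0.027, 0.045, 0.239, -0.004, -0.414]
[0.079, 0.022, 0.045, 0.239, -0.004, -0.414]
[0.08, 0.018, 0.046, 0.239, -0.004, -0.414]
[0.081, 0.013, 0.046, 0.239, -0.004, -0.414]
[0.081, 0.008, 0.047, 0.239, -0.004, -0.414]
[0.081, 0.004, 0.047, 0.239, -0.004, -0.414]
[0.081, -0.001, 0.047, 0.239, -0.004, -0.414]
[0.081, -0.006, 0.047, 0.239, -0.004, -0.414]
[0.081, -0.01, 0.047, 0.239, -0.004, -0.414]
[0.08, -0.015, 0.046, 0.239, -0.004, -0.414]
[0.079, -0.02, 0.046, 0.239, -0.004, -0.414]
[0.079, -0.024, 0.046, 0.239, -0.004, -0.414]
[0.077, -0.029, 0.045, 0.239, -0.004, -0.414]
[0.076, -0.033, 0.044, 0.239, -0.004, -0.414]
[0.074, -0.038, 0.043, 0.239, -0.004, -0.414]
[0.073, -0.042, 0.042, 0.239, -0.004, -0.414]
[0.071, -0.046, 0.041, 0.239, -0.004, -0.414]
[0.069, -0.05, 0.04, 0.239, -0.004, -0.414]
```

Seated: the hub top is back at 46 mm. Turn on.

>>> {"api": "play_rows", "payload": {
  "deltas": [
    [0.057,0.067,0.032,0.239,-0.004,-0.414,-1],
    [0.06,0.063,0.034,0.239,-0.004,-0.414,-1],
    [0.063,0.06,0.036,0.239,-0.004,-0.414,-1],
    [0.065,0.056,0.037,0.239,-0.004,-0.414,-1]
  ]
}}

```text
time_s: 9.87
eef_pos: [516.1, 56.8, 204.0]
ee_rot: [0.232, 0.447, 0.857, 0.115]
force: [1.4, -4.1, -2.8]
grip_width: 0.14
```

```bash
python3 - <<'E'
from h import *
from rig import sensors
s=sensors.sense(); print(th_now(s))
E
```

```text
{'th_pos': np.float64(2.21), 'r': np.float64(75.5), 'h': np.float64(51.5), 'th_rot': np.float64(2.198), 'F_rad': np.float64(-3.2), 'F_ccw': np.float64(2.5), 'F_ax': np.float64(-3.2), 't': 9.8667, 'w': 0.14}
```

>>> {"api": "play_rows", "payload": {
  "deltas": [
    [0.068,0.052,0.039,0.239,-0.004,-0.414,-1],
    [0.07,0.048,0.04,0.239,-0.004,-0.414,-1],
    [0.072,0.044,0.041,0.239,-0.004,-0.414,-1],
    [0.074,0.04,0.042,0.239,-0.004,-0.414,-1],
    [0.075,0.036,0.043,0.239,-0.004,-0.414,-1],
    [0.077,0.031,0.044,0.239,-0.004,-0.414,-1],
    [0.078,0.027,0.045,0.239,-0.004,-0.414,-1],
    [0.079,0.022,0.045,0.239,-0.004,-0.414,-1]
  ]
}}

```text
time_s: 10.53
eef_pos: [539.7, 69.1, 217.4]
ee_rot: [0.204, 0.608, 0.751, 0.159]
force: [0.6, -0.7, -1.1]
grip_width: 0.14
```

>>> {"api": "play_rows", "payload": {
  "deltas": [
    [0.08,0.018,0.046,0.239,-0.004,-0.414,-1],
    [0.081,0.013,0.046,0.239,-0.004,-0.414,-1],
    [0.081,0.008,0.047,0.239,-0.004,-0.414,-1],
    [0.081,0.004,0.047,0.239,-0.004,-0.414,-1],
    [0.081,-0.001,0.047,0.239,-0.004,-0.414,-1],
    [0.081,-0.006,0.047,0.239,-0.004,-0.414,-1]
  ]
}}

```text
time_s: 11.03
eef_pos: [559.2, 70.8, 228.8]
ee_rot: [0.177, 0.713, 0.651, 0.188]
force: [-0.6, 1.7, -0.3]
grip_width: 0.142
```

>>> {"api": "play_rows", "payload": {
  "deltas": [
    [0.081,-0.01,0.047,0.239,-0.004,-0.414,-1],
    [0.08,-0.015,0.046,0.239,-0.004,-0.414,-1],
    [0.079,-0.02,0.046,0.239,-0.004,-0.414,-1],
    [0,0,0,0,0,0,-1]
  ]
}}

```text
time_s: 11.37
eef_pos: [569.2, 69.0, 234.8]
ee_rot: [0.163, 0.76, 0.596, 0.201]
force: [0.6, 3.0, 0.2]
grip_width: 0.14
```

```bash
python3 - <<'E'
from h import *
from rig import sensors
s=sensors.sense(); print(th_now(s),s["wrist_torque"]@A)
E
```

```text
{'th_pos': np.float64(1.354), 'r': np.float64(75.4), 'h': np.float64(51.8), 'th_rot': np.float64(1.348), 'F_rad': np.float64(3.1), 'F_ccw': np.float64(0.1), 'F_ax': np.float64(-0.1), 't': 11.3667, 'w': 0.14} [0.55284473 0.15790215 0.18061356]
```

>>> {"api": "play_rows", "payload": {
  "deltas": [
    [0.079,-0.024,0.046,0.239,-0.004,-0.414,-1],
    [0.077,-0.029,0.045,0.239,-0.004,-0.414,-1],
    [0.076,-0.033,0.044,0.239,-0.004,-0.414,-1],
    [0.074,-0.038,0.043,0.239,-0.004,-0.414,-1],
    [0,0,0,0,0,0,-1]
  ]
}}

```text
time_s: 11.78
eef_pos: [581.6, 64.0, 242.1]
ee_rot: [0.142, 0.815, 0.518, 0.217]
force: [1.2, 4.7, 2.4]
grip_width: 0.143
```

```bash
python3 - <<'E'
from h import *
from rig import sensors
s=sensors.sense(); print(th_now(s),s["wrist_torque"]@A); arc(1.15,0.9,10)
E
```

```text
{'th_pos': np.float64(1.153), 'r': np.float64(75.5), 'h': np.float64(51.9), 'th_rot': np.float64(1.149), 'F_rad': np.float64(5.2), 'F_ccw': np.float64(-0.0), 'F_ax': np.float64(1.5), 't': 11.7833, 'w': 0.143} [ 0.90569207 -0.14235869  0.14763322]
[0.036, -0.02, 0.021, 0.119, -0.002, -0.207]
[0.036, -0.021, 0.021, 0.119, -0.002, -0.207]
[0.036, -0.022, 0.021, 0.119, -0.002, -0.207]
[0.035, -0.023, 0.02, 0.119, -0.002, -0.207]
[0.035, -0.024, 0.02, 0.119, -0.002, -0.207]
[0.034, -0.025, 0.02, 0.119, -0.002, -0.207]
[0.033, -0.026, 0.02, 0.119, -0.002, -0.207]
[0.033, -0.027, 0.019, 0.119, -0.002, -0.207]
[0.032, -0.028, 0.019, 0.119, -0.002, -0.207]
[0.032, -0.029, 0.019, 0.119, -0.002, -0.207]
```

>>> {"api": "play_rows", "payload": {
  "deltas": [
    [0.036,-0.02,0.021,0.119,-0.002,-0.207,-1],
    [0.036,-0.021,0.021,0.119,-0.002,-0.207,-1],
    [0,0,0,0,0,0,-1]
  ]
}}

```text
time_s: 12.03
eef_pos: [584.3, 62.5, 243.7]
ee_rot: [0.137, 0.828, 0.498, 0.22]
force: [1.2, 5.2, 2.9]
grip_width: 0.147
```

```bash
python3 - <<'E'
from h import *
from rig import sensors
s=sensors.sense(); print(th_now(s),s["wrist_torque"]@A)
E
```

```text
{'th_pos': np.float64(1.107), 'r': np.float64(75.5), 'h': np.float64(51.9), 'th_rot': np.float64(1.1), 'F_rad': np.float64(5.8), 'F_ccw': np.float64(0.2), 'F_ax': np.float64(2.0), 't': 12.0333, 'w': 0.147} [ 0.97895974 -0.20795445  0.19890073]
```

>>> {"api": "play_rows", "payload": {
  "deltas": [
    [0.036,-0.022,0.021,0.119,-0.002,-0.207,-1],
    [0,0,0,0,0,0,-1]
  ]
}}

```text
time_s: 12.2
eef_pos: [585.7, 61.6, 244.6]
ee_rot: [0.135, 0.834, 0.487, 0.222]
force: [1.5, 5.2, 2.7]
grip_width: 0.144
```

```bash
python3 - <<'E'
from h import *
from rig import sensors
s=sensors.sense(); print(th_now(s),s["wrist_torque"]@A)
E
```

```text
{'th_pos': np.float64(1.081), 'r': np.float64(75.5), 'h': np.float64(52.0), 'th_rot': np.float64(1.075), 'F_rad': np.float64(5.8), 'F_ccw': np.float64(0.2), 'F_ax': np.float64(1.6), 't': 12.2, 'w': 0.144} [ 0.98262886 -0.22124088  0.2440751 ]
```

>>> {"api": "play_rows", "payload": {
  "deltas": [
    [0.035,-0.023,0.02,0.119,-0.002,-0.207,-1],
    [0,0,0,0,0,0,-1]
  ]
}}

```text
time_s: 12.37
eef_pos: [587.2, 60.7, 245.4]
ee_rot: [0.132, 0.84, 0.477, 0.224]
force: [1.9, 5.2, 2.5]
grip_width: 0.135
```

```bash
python3 - <<'E'
from h import *
from rig import sensors
s=sensors.sense(); print(th_now(s),s["wrist_torque"]@A)
E
```

```text
{'th_pos': np.float64(1.056), 'r': np.float64(75.5), 'h': np.float64(52.0), 'th_rot': np.float64(1.05), 'F_rad': np.float64(6.0), 'F_ccw': np.float64(0.1), 'F_ax': np.float64(1.3), 't': 12.3667, 'w': 0.135} [ 0.91893687 -0.28598125  0.24874085]
```

>>> {"api": "play_rows", "payload": {
  "deltas": [
    [0.035,-0.024,0.02,0.119,-0.002,-0.207,-1],
    [0,0,0,0,0,0,-1]
  ]
}}

```text
time_s: 12.53
eef_pos: [588.6, 59.7, 246.2]
ee_rot: [0.129, 0.846, 0.466, 0.225]
force: [0.8, 4.8, 3.5]
grip_width: 0.136
```

```bash
python3 - <<'E'
from h import *
from rig import sensors
s=sensors.sense(); print(th_now(s),s["wrist_torque"]@A)
E
```

```text
{'th_pos': np.float64(1.031), 'r': np.float64(75.6), 'h': np.float64(52.0), 'th_rot': np.float64(1.025), 'F_rad': np.float64(5.3), 'F_ccw': np.float64(0.4), 'F_ax': np.float64(2.7), 't': 12.5333, 'w': 0.136} [ 0.96027895 -0.26382741  0.18810652]
```

>>> {"api": "play_rows", "payload": {
  "deltas": [
    [0.034,-0.025,0.02,0.119,-0.002,-0.207,-1],
    [0,0,0,0,0,0,-1]
  ]
}}

```text
time_s: 12.7
eef_pos: [589.9, 58.7, 247.0]
ee_rot: [0.126, 0.852, 0.456, 0.227]
force: [0.1, 5.5, 2.6]
grip_width: 0.139
```

```bash
python3 - <<'E'
from h import *
from rig import sensors
s=sensors.sense(); print(th_now(s),s["wrist_torque"]@A)
E
```

```text
{'th_pos': np.float64(1.007), 'r': np.float64(75.5), 'h': np.float64(52.0), 'th_rot': np.float64(1.0), 'F_rad': np.float64(5.4), 'F_ccw': np.float64(1.9), 'F_ax': np.float64(2.3), 't': 12.7, 'w': 0.139} [ 0.98060968 -0.16968212  0.23290569]
```

>>> {"api": "play_rows", "payload": {
  "deltas": [
    [0.033,-0.026,0.02,0.119,-0.002,-0.207,-1],
    [0,0,0,0,0,0,-1]
  ]
}}

```text
time_s: 12.87
eef_pos: [590.8, 58.1, 247.5]
ee_rot: [0.123, 0.857, 0.445, 0.228]
force: [-1.0, 7.9, 3.9]
grip_width: 0.142
```

```bash
python3 - <<'E'
from h import *
from rig import sensors
s=sensors.sense(); print(th_now(s),s["wrist_torque"]@A)
E
```

```text
{'th_pos': np.float64(0.991), 'r': np.float64(75.6), 'h': np.float64(51.9), 'th_rot': np.float64(0.976), 'F_rad': np.float64(7.1), 'F_ccw': np.float64(3.5), 'F_ax': np.float64(4.0), 't': 12.8667, 'w': 0.142} [1.30125856 0.00802152 0.43045665]
```

Resistance is rising, so this is probably the stop. Press a little more to confirm.

>>> {"api": "play_rows", "payload": {
  "deltas": [
    [0.033,-0.027,0.019,0.119,-0.002,-0.207,-1],
    [0,0,0,0,0,0,-1]
  ]
}}

```text
time_s: 13.03
eef_pos: [591.7, 57.5, 247.9]
ee_rot: [0.119, 0.863, 0.435, 0.229]
force: [-2.3, 9.6, 2.8]
grip_width: 0.145
```

```bash
python3 - <<'E'
from h import *
from rig import sensors
s=sensors.sense(); print(th_now(s),s["wrist_torque"]@A)
E
```

```text
{'th_pos': np.float64(0.975), 'r': np.float64(75.6), 'h': np.float64(51.8), 'th_rot': np.float64(0.951), 'F_rad': np.float64(7.5), 'F_ccw': np.float64(5.9), 'F_ax': np.float64(3.7), 't': 13.0333, 'w': 0.145} [1.64285925 0.34094755 0.64865287]
```

>>> {"api": "play_rows", "payload": {
  "deltas": [
    [0.032,-0.028,0.019,0.119,-0.002,-0.207,-1],
    [0,0,0,0,0,0,-1]
  ]
}}

```text
time_s: 13.2
eef_pos: [592.6, 56.8, 248.4]
ee_rot: [0.116, 0.868, 0.424, 0.23]
force: [-4.4, 11.6, 2.8]
grip_width: 0.142
```

```bash
python3 - <<'E'
from h import *
s,c,T=wrist("w8"); print(th_now(s),s["wrist_torque"]@A)
o=pts(c,hsv(c,*ORANGE),T); q=o@A-AX; k=(q[:,2]>20)&(np.hypot(q[:,0],q[:,1])<18); print("hub top",np.percentile(q[k,2],[50,80,90,95]))
r=np.hypot(q[:,0],q[:,1]); b=q[(r>92)&(r<110)&(q[:,2]>50)].mean(0); print("ball",b,np.arctan2(b[1],b[0]))
E
```

```text
{'th_pos': np.float64(0.96), 'r': np.float64(75.7), 'h': np.float64(51.7), 'th_rot': np.float64(0.927), 'F_rad': np.float64(7.9), 'F_ccw': np.float64(8.7), 'F_ax': np.float64(4.7), 't': 13.2, 'w': 0.142} [2.08297364 0.6007076  0.82565994]
hub top [43.543631   45.30637559 45.72373993 46.03317841]
ball [56.37302266 81.96689904 64.89795453] 0.968336855163532
```

>>> {"api": "play_rows", "payload": {
  "deltas": [
    [0.032,-0.029,0.019,0.119,-0.002,-0.207,-1],
    [0.032,-0.029,0.018,0.119,-0.002,-0.207,-1],
    [0,0,0,0,0,0,-1],
    [0,0,0,0,0,0,-1]
  ]
}}

```text
time_s: 13.58
eef_pos: [594.4, 55.5, 249.2]
ee_rot: [0.109, 0.878, 0.404, 0.232]
force: [-7.3, 16.6, 3.0]
grip_width: 0.143
```

```bash
python3 - <<'E'
from h import *
s,c,T=wrist("w9"); print(th_now(s),s["wrist_torque"]@A)
o=pts(c,hsv(c,*ORANGE),T); q=o@A-AX; k=(q[:,2]>20)&(np.hypot(q[:,0],q[:,1])<18); print("hub top",np.percentile(q[k,2],[50,80,90,95]))
r=np.hypot(q[:,0],q[:,1]); b=q[(r>92)&(r<110)&(q[:,2]>50)].mean(0); print("ball",b,np.arctan2(b[1],b[0]))
E
```

```text
{'th_pos': np.float64(0.929), 'r': np.float64(75.8), 'h': np.float64(51.6), 'th_rot': np.float64(0.879), 'F_rad': np.float64(10.2), 'F_ccw': np.float64(14.0), 'F_ax': np.float64(6.3), 't': 13.5833, 'w': 0.143} [2.93070635 1.12903225 1.16782461]
hub top [43.50593336 45.2868609  45.70448212 46.01294855]
ball [58.43015563 80.58097978 64.90377647] 0.9434153747720483
```

View pics/w9.png

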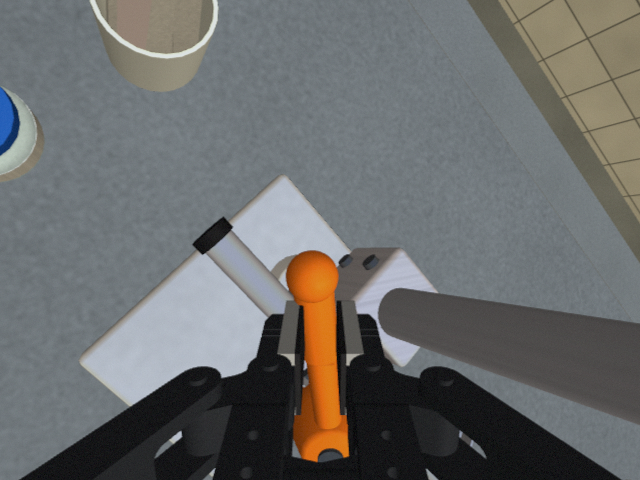

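The picture shows the grip intact (ball end (313,277)), the right finger clear of the column, and the boom cap at (212,235). Torque about the axis is now about 2.2 N·m, roughly 7 times the turning torque, so the screw is at its stop. Ease off and open partly, because a full opening would come close to the column.

>>> {"api": "play_rows", "payload": {
  "deltas": [
    [-0.032,0.029,-0.018,-0.119,0.002,0.207,-1],
    [-0.032,0.029,-0.019,-0.119,0.002,0.207,-1],
    [0,0,0,0,0,0,-1],
    [0,0,0,0,0,0,-0.2],
    [0,0,0,0,0,0,-0.2],
    [0,0,0,0,0,0,-0.2],
    [0,0,0,0,0,0,-0.2]
  ]
}}

```text
time_s: 14.22
eef_pos: [593.5, 54.7, 248.6]
ee_rot: [0.118, 0.868, 0.423, 0.23]
force: [0.5, 0.6, -0.4]
grip_width: 0.4
```

```bash
python3 - <<'E'
from h import *
s,c,T=wrist("w10"); print(th_now(s),s["wrist_torque"]@A)
o=pts(c,hsv(c,*ORANGE),T); q=o@A-AX; k=(q[:,2]>20)&(np.hypot(q[:,0],q[:,1])<18); print("hub top",np.percentile(q[k,2],[50,80,90,95]))
r=np.hypot(q[:,0],q[:,1]); b=q[(r>92)&(r<110)&(q[:,2]>50)].mean(0); print("ball",b,np.arctan2(b[1],b[0]))
E
```

```text
{'th_pos': np.float64(0.933), 'r': np.float64(74.5), 'h': np.float64(51.4), 'th_rot': np.float64(0.925), 'F_rad': np.float64(0.7), 'F_ccw': np.float64(0.2), 'F_ax': np.float64(-0.6), 't': 14.2167, 'w': 0.4} [ 0.06639688  0.30323225 -0.01429345]
hub top [42.87874035 45.1000159  45.59173837 45.91017891]
ball [50.60170725 85.61337869 64.88222282] 1.0369843950165336
```

The lever relaxed to θ≈1.04. Push it again gently with one finger to check the screw is still at the stop, then release slowly.

>>> {"api": "play_rows", "payload": {
  "deltas": [
    [0.032,-0.029,0.018,0.119,-0.002,-0.207,-0.2],
    [0.032,-0.029,0.018,0.119,-0.002,-0.207,-0.2],
    [0,0,0,0,0,0,-0.2]
  ]
}}

```text
time_s: 14.52
eef_pos: [595.9, 52.6, 249.6]
ee_rot: [0.111, 0.879, 0.4, 0.233]
force: [-2.8, 3.2, -0.8]
grip_width: 0.402
```

```bash
cat > m.py <<'E'
from h import *
s,c,T=wrist("wx"); print(th_now(s))
o=pts(c,hsv(c,*ORANGE),T); q=o@A-AX
r=np.hypot(q[:,0],q[:,1]); b=q[(r>92)&(r<110)&(q[:,2]>50)].mean(0); print("ball",np.arctan2(b[1],b[0]))
E
python3 m.py
```

```text
{'th_pos': np.float64(0.889), 'r': np.float64(74.5), 'h': np.float64(51.2), 'th_rot': np.float64(0.872), 'F_rad': np.float64(0.6), 'F_ccw': np.float64(4.2), 'F_ax': np.float64(0.7), 't': 14.5167, 'w': 0.402}
ball 0.99869011717591
```

>>> {"api": "play_rows", "payload": {
  "deltas": [
    [0.032,-0.029,0.018,0.119,-0.002,-0.207,-0.2],
    [0,0,0,0,0,0,-0.2]
  ]
}}

```text
time_s: 14.73
eef_pos: [596.7, 51.9, 249.9]
ee_rot: [0.107, 0.884, 0.389, 0.234]
force: [-6.1, 4.9, -2.7]
grip_width: 0.399
```

```bash
python3 m.py
```

```text
{'th_pos': np.float64(0.874), 'r': np.float64(74.5), 'h': np.float64(51.0), 'th_rot': np.float64(0.847), 'F_rad': np.float64(-0.6), 'F_ccw': np.float64(8.2), 'F_ax': np.float64(0.8), 't': 14.7333, 'w': 0.399}
ball 0.9884320614292351
```

>>> {"api": "play_rows", "payload": {
  "deltas": [
    [0.031,-0.03,0.018,0.119,-0.002,-0.207,-0.2],
    [0,0,0,0,0,0,-0.2],
    [0,0,0,0,0,0,-0.2]
  ]
}}

```text
time_s: 15.03
eef_pos: [597.3, 51.2, 250.1]
ee_rot: [0.104, 0.889, 0.379, 0.234]
force: [-7.7, 5.0, -2.2]
grip_width: 0.403
```

```bash
python3 m.py
```

```text
{'th_pos': np.float64(0.862), 'r': np.float64(74.4), 'h': np.float64(50.8), 'th_rot': np.float64(0.823), 'F_rad': np.float64(-1.4), 'F_ccw': np.float64(9.1), 'F_ax': np.float64(2.0), 't': 15.0333, 'w': 0.403}
ball 0.9782475027595444
```

The force climbs past twice the turning force with almost no motion, so the stop is confirmed. Release slowly and retreat.

>>> {"api": "play_rows", "payload": {
  "deltas": [
    [-0.016,0.015,-0.009,-0.06,0.001,0.103,-0.2],
    [-0.016,0.015,-0.009,-0.06,0.001,0.103,-0.2],
    [-0.016,0.015,-0.009,-0.06,0.001,0.103,-0.2],
    [-0.016,0.015,-0.009,-0.06,0.001,0.103,-0.2],
    [-0.016,0.015,-0.009,-0.06,0.001,0.103,-0.2],
    [-0.016,0.015,-0.009,-0.06,0.001,0.103,-0.2],
    [-0.016,0.015,-0.009,-0.06,0.001,0.103,-0.2],
    [-0.016,0.015,-0.009,-0.06,0.001,0.103,-0.2]
  ]
}}

```text
time_s: 15.75
eef_pos: [594.1, 54.9, 249.3]
ee_rot: [0.118, 0.868, 0.423, 0.231]
force: [0.5, -0.5, -0.7]
grip_width: 0.398
```

>>> {"api": "play_rows", "payload": {
  "deltas": [
    [-0.025,0.025,-0.014,-0.1,0.002,0.17,-0.2],
    [0,0,0,0,0,0,-0.2],
    [0,0,0,0,0,0,-0.2]
  ]
}}

```text
time_s: 16.0
eef_pos: [592.7, 56.1, 248.4]
ee_rot: [0.12, 0.864, 0.432, 0.229]
force: [0.9, 0.4, 0.4]
grip_width: 0.4
```

```bash
python3 m.py
```

```text
{'th_pos': np.float64(0.953), 'r': np.float64(75.1), 'h': np.float64(51.7), 'th_rot': np.float64(0.945), 'F_rad': np.float64(0.9), 'F_ccw': np.float64(-0.6), 'F_ax': np.float64(-0.1), 't': 16.0, 'w': 0.4}
ball 1.0551758554413078
```

>>> {"api": "play_rows", "payload": {
  "deltas": [
    [-0.034,0.026,-0.02,-0.119,0.002,0.207,-0.2],
    [-0.035,0.025,-0.02,-0.119,0.002,0.207,-0.2],
    [-0.035,0.024,-0.02,-0.119,0.002,0.207,-0.2],
    [-0.035,0.023,-0.02,-0.119,0.002,0.207,-0.2],
    [0,0,0,0,0,0,-0.2],
    [0,0,0,0,0,0,-0.2]
  ]
}}

```text
time_s: 16.55
eef_pos: [587.0, 60.1, 245.0]
ee_rot: [0.131, 0.841, 0.474, 0.223]
force: [0.1, -0.8, -0.1]
grip_width: 0.401
```

```bash
python3 m.py
```

```text
{'th_pos': np.float64(1.056), 'r': np.float64(74.8), 'h': np.float64(51.6), 'th_rot': np.float64(1.045), 'F_rad': np.float64(-0.7), 'F_ccw': np.float64(-0.4), 'F_ax': np.float64(-0.1), 't': 16.55, 'w': 0.401}
ball 1.105220688030222
```

View pics/wx.png

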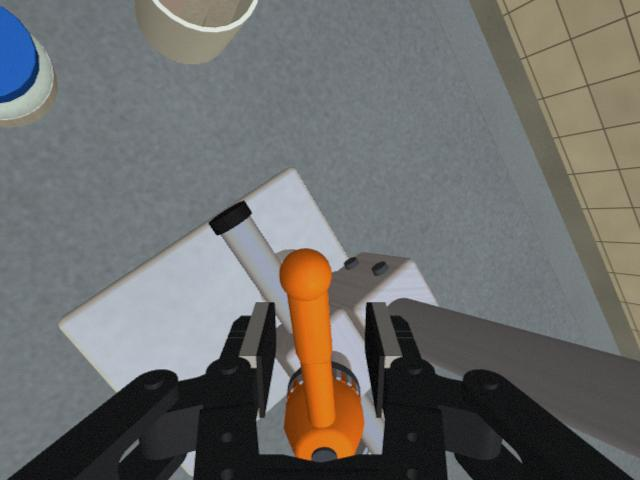

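The lever hangs free between the jaws (ball end (305,275)) at θ≈1.10, which I read as tooth play taken up the other way, and the hub is seated. Retreat along the axis, then forward.

>>> {"api": "play_rows", "payload": {
  "deltas": [
    [-0.112,0.002,0.195,0,0,0,-0.2],
    [-0.112,0.002,0.195,0,0,0,-0.2],
    [-0.112,0.002,0.195,0,0,0,-0.2],
    [-0.112,0.002,0.195,0,0,0,-0.2],
    [-0.6,0,0.15,0,0,0,-0.2],
    [-0.7,0,0.3,0,0,0,-0.2],
    [-0.7,0,0.3,0,0,0,-0.2],
    [-0.5,0,0.3,0,0,0,-0.2]
  ]
}}

```text
time_s: 17.27
eef_pos: [467.0, 60.6, 319.3]
ee_rot: [0.132, 0.841, 0.474, 0.223]
force: [0.9, -0.9, 0.1]
grip_width: 0.399
```

>>> {"api": "play_rows", "payload": {
  "deltas": [
    [0,0,0,0,0,0,-0.2],
    [0,0,0,0,0,0,-0.2],
    [0,0,0,0,0,0,-0.2],
    [0,0,0,0,0,0,-0.2]
  ]
}}

```text
time_s: 17.6
eef_pos: [469.4, 60.3, 317.6]
ee_rot: [0.131, 0.842, 0.474, 0.222]
force: [0.2, 0.8, -0.4]
grip_width: 0.401
```

```bash
python3 m.py; python3 - <<'E'
from h import *
from rig import capture
s,c,T=wrist("w11")
o=pts(c,hsv(c,*ORANGE),T); q=o@A-AX; q=q[q[:,2]>20]; r=np.hypot(q[:,0],q[:,1]); print("hub top",np.percentile(q[r<18,2],[80,95]))
g=q[(r>45)&(r<90)]; k=g.mean(0); print("grip angle",np.arctan2(k[1],k[0]))
W=[]
for n in ("side","top"):
    c=capture(n); a=np.load(f"{n}0.npz"); cv2.imwrite(f"pics/{n}1.png",c["pixels"][...,::-1])
    d=cv2.absdiff(c["pixels"],a["pixels"]).max(2); W.append(np.hstack([c["pixels"][120:420,200:500],cv2.merge([d]*3)[120:420,200:500]]) if n=="side" else np.hstack([c["pixels"][120:420,200:500],cv2.merge([d]*3)[120:420,200:500]]))
cv2.imwrite("pics/cmp.png",np.vstack(W)[...,::-1])
E
```

```text
{'th_pos': np.float64(1.997), 'r': np.float64(69.4), 'h': np.float64(173.3), 'th_rot': np.float64(1.044), 'F_rad': np.float64(0.8), 'F_ccw': np.float64(-0.3), 'F_ax': np.float64(-0.5), 't': 17.6, 'w': 0.401}
ball 1.1199803403103394
hub top [45.38046475 46.17273656]
grip angle 1.1195985542281788
```

View pics/cmp.png

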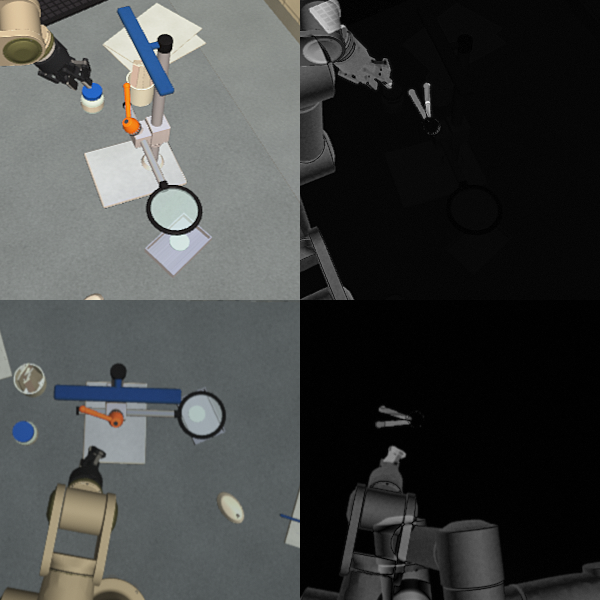

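The difference images show only the arm and the lever changed. The boom, lens, dish, pot, jar and mouse are unmoved. The lever's hub top is at 46 mm, so it is seated. Hand in.

```bash
python3 -c "
from rig import order; print(order.finish_job())"
```

```text
the job is handed in; nothing more can be done
None
```

The clamp is tight as far as I can measure: I turned the lever clockwise until the screw would go no further and left it seated in its teeth. I handed the job in at about 18 s of the 48 s allowed.

**What I did:** I turned the lever clockwise about 0.58 rad, then lifted it about 10 mm clear of the teeth. I swung it back four teeth (1.396 rad), let it drop in, and turned on until it stopped. The first stroke ended at lever angle 1.0, before the column, which left clearance to the light bar.

**Checks:**
- **At the stop:** torque rose to about 2.2 N·m, against about 0.3 N·m for normal turning. A second, gentle push with one finger reached 9 N with hardly any movement, and I then released it slowly.
- **Seated:** the top of the lever's hub is back at 46 mm, as at the start.
- **Nothing else moved:** before-and-after pictures from both fixed cameras show only the arm and the lever changed. The boom and lens look unmoved, and so do the other things on the desk.

**One disagreement:** after release the lever settled about 0.12 rad back, from about 1.0 where it met the stop to 1.12. That is more than the stated 4 degrees (0.07 rad) of tooth play. I took it as play plus give in the stop. The resting angle still fits a fully tight screw (2.5 rad) if the lever started near −0.04 rad in its teeth, which is within the stated range. The screw's angle itself cannot be read directly.

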